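Load the sloping feed rail with finds carriers

TASK

Get the sloping feed rail ready for the scanner: slide its end stop up until its face stands just inside the lower edge of the pick-up gap, the stretch of rail without lips, so that a carrier resting on it will lie wholly inside the gap, and lock it there by turning its knob clockwise until tight. Then feed both finds carriers in from the upper end, under the upper lips, pointed nose leading down the slope, one after the other, so that the first rests against the stop in the gap and the second rests against the first. Keep the carriers upright all the time and do not disturb the putty or the lens cap.

Things in the scene. Friction and masses are not known exactly. Their poses are not given: they have to be found in the camera images.
- feed_rail: Sloping feed rail for the carriers, fixed on the desk: aluminium channel on two legs over a base plate 315 x 100 x 12 mm. Origin on the desk below the channel's origin; +x is the level feed direction, towards the low end; z up.
- channel: Its channel, falling 20 degrees towards +x. Origin on the floor, centre line, 105 mm above the desk; x runs down the floor, z square to it. Floor x = -165 to +212 mm, 76 mm wide over all. Walls 63.5 mm apart inside, 12 mm high. Upper lips x = -100 to 0, pick-up gap without lips 0 to 100, lower lips 100 to 212 mm. Slippery (friction 0.28): a carrier let go on it runs down by itself.
- mouth (a point): Channel floor, centre line, where the upper lips begin (channel x = -100 mm); axes as the channel. Lips cover the floor's sides: underside 9 mm, top 12 mm above the floor, 50 mm slot between them, in which a carrier's tray stands while its foot runs beneath. Their first 12 mm bend up to 16 mm. Before it, to x = -165, an open apron: side guides 13 mm high, spreading from 64 to 77 mm.
- gap_low_edge (a point): Channel floor, centre line, at the lower edge of the pick-up gap, where the lower lips begin (channel x = +100 mm); axes as the channel.
- stop_face (a point): Centre of the end stop's black rubber face, at floor level; axes as the channel. The stop is an aluminium block 44 mm wide, 50 mm long (down-slope of this point) and 28 mm high above the floor, guided by the lower lips. Channel x of this point = 0.150 m - joint stop.
- stop (a joint): How far the end stop has been slid up the channel (m): 0 = lowest, range 0 to 0.072; its face is level with the lower edge of the gap at 0.050. While the knob is loose it slides with about 4 N and stays where it is left; when tight it is held, giving a few mm at most when a carrier runs onto it. A carrier resting on it lies wholly inside the gap from 0.050 to 0.066.
- knob (a joint): Angle of the clamping wing knob on top of the stop (rad): 0 = loose, wing across the rail; grows clockwise seen from above; the clamp bites from about 0.65, it is tight above 1.2, ends at 1.45 (wing nearly along the rail). Needs up to about 0.4 N m and stays where it is left.
- knob_grip (a point): Middle of the knob's wing, on the knob's axis, 54 mm above the channel floor, 27 mm down-slope of the stop's face; turns with the knob: y along the wing, z along the axis (square to the channel floor). Wing 46 mm long, 12 thick, 24 high (12 above and below this point); the stop's top is 26 mm below this point. The stop can be slid by its wing.
- carrier_a_mid (a point): Finds carrier A: open grey tray holding a reddish sherd, on a wider foot plate 84 long (x), 60 wide (y), 6 mm thick. Tray 40 mm wide, x = -42 to +26 mm, side walls up to 32 mm above the underside: pinch it across them, above the foot. Nose (+x): foot pointed, corners cut over 14 mm, tip 32 mm wide; tail square. 0.1 to 0.16 kg. Point: its centre, 16 mm above the underside; x to the nose, z up.
- carrier_b_mid (a point): Finds carrier B: open grey tray holding a dark flint flake, on a wider foot plate 84 long (x), 60 wide (y), 6 mm thick. Tray 40 mm wide, x = -42 to +26 mm, side walls up to 32 mm above the underside: pinch it across them, above the foot. Nose (+x): foot pointed, corners cut over 14 mm, tip 32 mm wide; tail square. 0.1 to 0.16 kg. Point: its centre, 16 mm above the underside; x to the nose, z up.
- carrier_a: Carrier A: origin at the centre of its underside, x towards the nose, z up.
- carrier_b: Carrier B: origin at the centre of its underside, x towards the nose, z up.
- carrier_a_nose (a point): Tip of carrier A's nose, at its underside, on the centre line (42 mm ahead of the centre).
- carrier_a_tail (a point): Square tail end of carrier A, at its underside, on the centre line (42 mm behind the centre).
- carrier_b_nose (a point): Tip of carrier B's nose, at its underside, on the centre line (42 mm ahead of the centre).
- carrier_b_tail (a point): Square tail end of carrier B, at its underside, on the centre line (42 mm behind the centre).
- putty: Bystander: green block of modelling putty, 36 x 59 x 23 mm; origin under its centre.
- lens_cap: Bystander: black round lens cap lying flat, 54 mm across, 10 mm high; origin under its centre.

How it is judged:
By the outcome, as a careful person would: the job done as asked, in the order asked, and still so for the second after the job is handed in, with the robot touching nothing.
It also fails if it takes over 72 s, if anything falls off the work surface, if the arm or the gripper's body presses on something with over 40 N, if the wrist force passes 120 N, or if a joint passes its speed limit or range.

ROBOT

A 6-joint arm with a two-finger parallel gripper is mounted at the origin on a cart in front of the work surface, level with it; the furniture and walls round the work are solid. World frame = base frame: x ahead of the robot, y to its left, z up, the work surface at z = 0. Lengths are in m, angles in rad, forces in N, time in s.
With the tool pointing down it reaches from about 0.425 to 0.925 m from the base axis. Payload 12.5 kg.
Tool frame: the origin (TCP) lies at the very end of the fingers, on their centre line; the grasp point (between the pads) lies behind it (arm.pinch_z is the z of the grasp point in the tool frame, in m); z points along the fingers, x is the direction in which the jaws open and shut, and the axes are right-handed (so a half turn about z gives the same grasp; the last joint's range is limited). The gripper opens to 85 mm and grips with 20 to 120 N. Pads are 22 mm wide; open, the fingers measure 114 mm over their backs; the gripper's body (76 mm by 85 mm) begins 54 mm behind the grasp point. The pads swing forward as they close: fully open they stand 13 mm farther back than shut.
Start: joints at [-1.227, 0.491, 1.559, -0, 1.092, -0.106], TCP at [0.272, -0.563, 0.231] pointing down, gripper open.
Joint ranges: [-3.1, 3.1], [-0.84, 2.19], [0.05, 2.79], [-1.13, 4.28], [0.06, 2.93], [-2.69, 2.69]. Speed limits (rad/s): [2.22, 2.22, 2.79, 3.14, 3.14, 3.14].

INTERFACE

Orientations are given as a unit quaternion [w, x, y, z].
In Python, from station import arm, grab_frame, camera_info, order, boxes_of gives the robot as it stands. The module is installed in compiled form; this text tells all that it offers.
- The arm moves only by the tool servo_tool, never from a script. Its argument "moves" is a list of rows, each a list of 6 numbers: the shift along the tool's x, y, z in m, then the turn, a rotation vector about the tool's x, y, z in rad. A call has 1 to 12 rows; each row is the pose to reach, as a shift and turn from the pose commanded when the call began, along the tool's axes at that moment; what a row does not reach only later rows make up. A row lasts 1/8 s, in which the tool goes at most 62.5 mm and 10.7 degrees, less where a joint would pass 70% of its speed; a pose out of reach is approached as far as the arm can. A call with a gripper value outside its range is refused whole. "fingers" is the finger opening in m, from 0 to 0.0854, set as the call begins (left out, the last holds). The fingers move at their own pace and stop on an object; "force" is the grip in N (left out, the last holds). Time passes only in rows, so rows that repeat a pose let the fingers close. It gives the time, the measured TCP pose, the force and the opening at its end, in the units of the state.
- arm.get_obs(): the state, without advancing time (a new reading comes with each control period).
- grab_frame(name): name is "scene" or "top"; returns (picture, depth): 420x560x3 uint8, blue, green, red; 420x560 float32, m along the optical axis (not along the pixel's ray), 0 where there is no reading.
- camera_info(name): a dict with "vfov" (degrees; the focal length in pixels is half the picture's height over the tangent of half this angle, whatever the lens; pixels are square), "cx", "cy" (the principal point, pixels), "view" (4x4, takes a point from world to camera coordinates). Camera axes: x right, y up, looking along -z (the intrinsics and any distortion apply to the point x, -y, -z); pixel columns grow to the right and rows downward; lengths in m; the calibration is good to about 2 mm. A picture is of the moment at which its call begins. camera_info takes no time and is no camera call.
- order.hand_in(): hands the job in, once; it reports no verdict.
Trained networks look in the newest picture that a camera, given by its name, has taken for a name from the list of things; names that differ only in an ending like _2 or _b are one class to them, and where a whole thing is asked for, a point or a joint stands for the part that bears it (a point fixed in the world has none). Each returns a list of dicts, best first, with "p" (0 to 1); they miss things now and then, are a little off and sometimes report something else, mostly with a low value. They report only what shows in the picture. A call takes as long as a camera call.
- boxes_of(camera, target): "position" ([x, y, z] in m, in the coordinates of the camera as it stood for that picture, good to about 4 mm: the middle of the surface that is visible of it).
The state is a dict: "time": time; "joints": joint angles; "dq": joint speeds; "joint_efforts": joint torques, N m; "position": TCP position; "ee_rot": TCP orientation; "contact_force": force on the tool from outside, world axes, zero at the start; "wrist_torque": the same for the moment, N m; "gripper_width": finger opening in m.
Only numpy, scipy, OpenCV 4.12 (cv2) and the standard library are available. Lean on these libraries where they do the work, as an engineer would, in place of code of your own. Each camera call takes 0.05 s, during which the arm holds its last target. There are 200 camera calls.

## Working session

There is one attempt and no reset: what is moved stays moved. The work goes in short steps, Python scripts to look and compute and a tool call to move; the robot and the scene stay as the last step left them, time stands still between calls to the robot, and variables do not carry over. Pictures are saved under pics/ and viewed, about 8 in all and at most 12, crops included, and the job is handed in when it is done.

Besides the shell and the picture viewer there is one more tool, called as a command line: name --pt "numbers of a row" for each row, then --argument value for the rest. servo_tool: Moves the arm, as the interface text tells. Its arguments: {"type":"object","properties":{"moves":{"type":"array","items":{"type":"array","items":{"type":"number"}}},"fingers":{"type":"number"},"force":{"type":"number"}},"required":["moves"]}

```bash
mkdir -p pics
cat > h.py <<'E'
import numpy as np, cv2
from station import arm, grab_frame, camera_info, order, boxes_of
from scipy.spatial.transform import Rotation as R
def K(n):
    c=camera_info(n); f=210/np.tan(np.radians(c['vfov'])/2); return c,f
def world(n,p):
    V=np.array(camera_info(n)['view']); return (np.linalg.inv(V)@np.r_[p,1])[:3]
def cloud(n,d):
    c,f=K(n); v,u=np.mgrid[:420,:560]
    P=np.stack([(u-c['cx'])/f*d,-(v-c['cy'])/f*d,-d,np.ones_like(d)],-1)
    return (P@np.linalg.inv(np.array(c['view'])).T)[...,:3]
def proj(n,p):
    c,f=K(n); q=np.array(c['view'])@np.r_[p,1]; return c['cx']+f*q[0]/-q[2], c['cy']+f*q[1]/q[2]
def tool():
    o=arm.get_obs(); q=o['ee_rot']; return np.array(o['position']),R.from_quat([q[1],q[2],q[3],q[0]])
E
python3 - <<'E'
from h import *
ims=[]
for n in('scene','top'):
    im,d=grab_frame(n); cv2.imwrite(f'pics/{n}0.png',im); np.save(f'{n}.npy',d)
    c=camera_info(n); print(n,c)
    for t in('feed_rail','channel','stop','knob','carrier_a','carrier_b','putty','lens_cap','mouth','gap_low_edge','stop_face','knob_grip','carrier_a_nose','carrier_a_tail'):
        try: print(t,[(round(b['p'],2),world(n,b['position']).round(3).tolist()) for b in boxes_of(n,t)[:3]])
        except Exception as e: print(t,e)
print(arm.pinch_z,arm.get_obs())
E
```

```text
scene {'vfov': 53.97251413401126, 'cx': 277.9333642987677, 'cy': 211.6649755104037, 'view': array([[-0.48399999, -0.87506667,  0.00153032,  0.29786328],
       [ 0.67720486, -0.37345379,  0.63397622, -0.42033985],
       [-0.55419995,  0.30788082,  0.77335103, -0.96924523],
       [ 0.        ,  0.        ,  0.        ,  1.        ]])}
feed_rail [(0.7, [0.456, -0.055, 0.088])]
channel [(0.71, [0.467, -0.059, 0.123])]
stop [(0.22, [0.541, 0.243, 0.018])]
knob []
carrier_a [(0.97, [0.537, 0.241, 0.017]), (0.89, [0.385, 0.263, 0.013])]
carrier_b [(0.97, [0.537, 0.241, 0.017]), (0.89, [0.385, 0.263, 0.013])]
putty [(0.87, [0.397, 0.446, 0.02]), (0.61, [0.533, 0.239, 0.012])]
lens_cap [(0.43, [0.658, -0.124, 0.012])]
mouth [(0.78, [0.468, -0.064, 0.13])]
gap_low_edge [(0.82, [0.462, -0.059, 0.126])]
stop_face []
knob_grip []
carrier_a_nose [(0.52, [0.462, -0.06, 0.125])]
carrier_a_tail [(0.72, [0.387, 0.267, 0.015])]
top {'vfov': 43.72234070719603, 'cx': 281.0623450091351, 'cy': 205.34898292707834, 'view': array([[-0.01878889, -0.99981083, -0.00502901,  0.06179807],
       [ 0.98783313, -
[... 952 characters left out ...]
 'joints': array([-1.22659303e+00,  4.90893250e-01,  1.55888232e+00,  4.08180378e-06,
        1.09173085e+00, -1.05610099e-01]), 'dq': array([ 1.43498267e-03, -7.05711708e-04, -1.57487771e-04,  7.71383012e-04,
        5.34267287e-04, -9.28351560e-05]), 'joint_efforts': array([ 8.81686515e-05, -6.18250322e+01, -2.61844128e+01, -9.82456868e-05,
        2.20210782e-04, -2.59603001e-05]), 'position': array([ 0.27176962, -0.56283816,  0.23133724]), 'ee_rot': array([ 2.52177235e-05,  8.46993447e-01, -5.31603329e-01,  3.50176246e-05]), 'contact_force': array([-0.02912159, -0.52155463,  0.16601841]), 'wrist_torque': array([-0.00977689,  0.02317331, -0.03795657]), 'gripper_width': 0.0858637291375116}
```

View pics/top0.png

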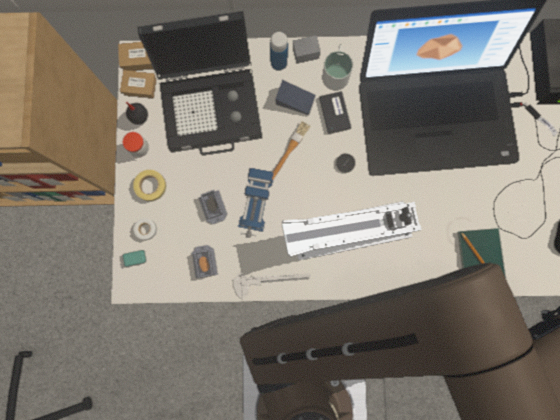

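View pics/scene0.png

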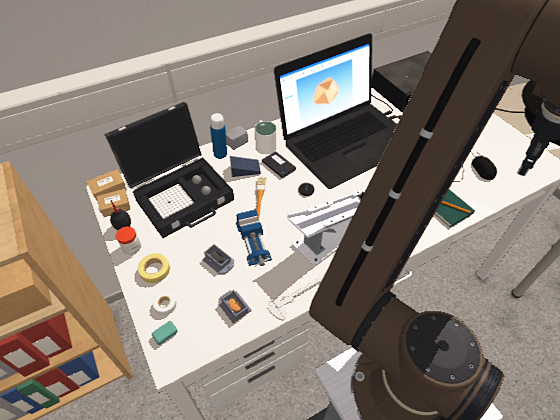

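Run:
```python
from h import *
im=cv2.imread('pics/top0.png'); d=np.load('top.npy'); P=cloud('top',d)
a=cv2.resize(im[195:265,275:430],None,fx=5,fy=5,interpolation=cv2.INTER_CUBIC)
b=cv2.resize(im[185:285,185:235],None,fx=5,fy=5,interpolation=cv2.INTER_CUBIC)
s=cv2.imread('pics/scene0.png')[240:325,195:260]; s=cv2.resize(s,None,fx=4,fy=4,interpolation=cv2.INTER_CUBIC)
o=np.zeros((600,800,3),np.uint8); o[:350,:775]=a; o2=cv2.resize(b,(125,250)); 
o[350:600,:250]=cv2.rotate(b,cv2.ROTATE_90_CLOCKWISE)[:, :][:250,:250]; 
o[350:600,250:500]=cv2.rotate(b,cv2.ROTATE_90_CLOCKWISE)[:250,250:]; o[350:600,520:780]=s[:250,:260]
cv2.imwrite('pics/c1.png',o)
m=(P[...,0]>.36)&(P[...,0]<.58)&(P[...,1]>-.36)&(P[...,1]<.1)&(P[...,2]>.025)&(d>0)&(im.min(2)>90)
Q=P[m]; print(len(Q))
rect=cv2.minAreaRect((Q[:,:2]*1000).astype(np.float32)); print(rect, cv2.boxPoints(rect))
# floor plane
ax=np.array([0,-1.]); 
A=np.c_[Q[:,:2],np.ones(len(Q))]; w=np.ones(len(Q),bool)
for i in range(10):
    c=np.linalg.lstsq(A[w],Q[w,2],rcond=None)[0]; w=abs(A@c-Q[:,2])<.006
print(c,w.sum(),np.degrees(np.arctan(np.hypot(*c[:2]))),np.degrees(np.arctan2(-c[1],-c[0])))
for nm,(x,y) in dict(A=(.39,.262),B=(.54,.24)).items():
    m=(abs(P[...,0]-x)<.07)&(abs(P[...,1]-y)<.07)&(P[...,2]>.003)&(d>0); Q=P[m]
    for lo in(.003,.02):
        q=Q[Q[:,2]>lo]; print(nm,lo,len(q),cv2.minAreaRect((q[:,:2]*1000).astype(np.float32)),q[:,2].max())
```

```text
3994
((469.2703857421875, -103.27085876464844), (424.55224609375, 178.9529266357422), 83.95250701904297) [[ 357.92798 -304.93906]
 [ 535.885   -323.79224]
 [ 580.6128    98.39734]
 [ 402.65576  117.25052]]
[-0.0791384   0.35159001  0.18158691] 2570 19.818477369439176 -77.3148630533689
A 0.003 1067 ((390.046142578125, 261.98382568359375), (139.95237731933594, 139.71060180664062), 89.99248504638672) 0.03885820272902496
A 0.02 183 ((386.7330627441406, 259.2983093261719), (68.14932250976562, 40.38276672363281), 9.592942237854004) 0.03885820272902496
B 0.003 1025 ((540.3533325195312, 240.02960205078125), (139.91162109375, 138.7997589111328), 0.5014289021492004) 0.03988370155629051
B 0.02 200 ((547.2440185546875, 238.88980102539062), (69.41797637939453, 39.94052505493164), 19.605905532836914) 0.03988370155629051
```

View pics/c1.png

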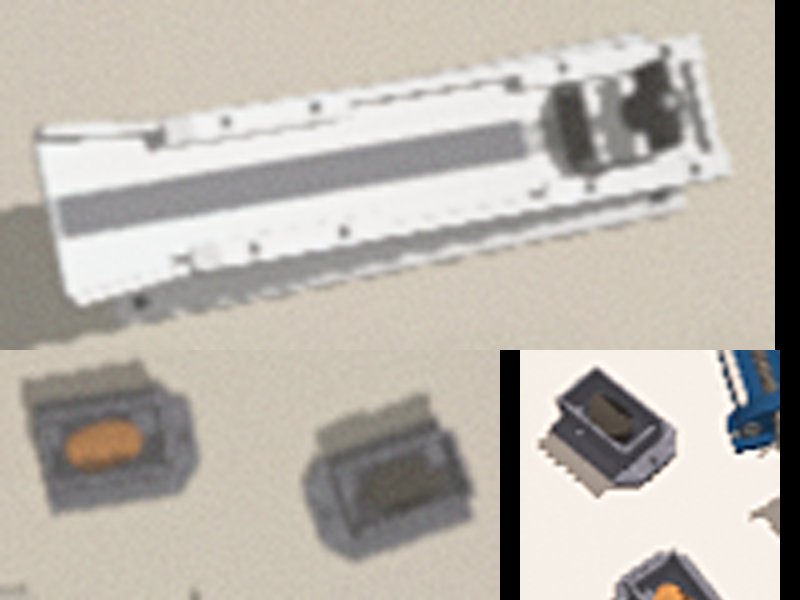

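```bash
cat >> h.py <<'E'
def chan(x0,y0,yaw):
    Rc=R.from_euler('z',yaw)*R.from_euler('y',np.radians(20)); return Rc,np.array([x0,y0,.105])
E
python3 - <<'E'
from h import *
from scipy.optimize import least_squares
im=cv2.imread('pics/top0.png'); d=np.load('top.npy'); P=cloud('top',d)
px=lambda u,v:(275+(u+.5)/5-.5,195+(v+.5)/5-.5)
obs=[((-.165,0,.013),px(59,215)),((.212,0,.012),px(715,106)),((.1,.0,.012),px(527,137))]
def res(p,n=2):
    Rc,o=chan(*p); return np.ravel([np.array(proj('top',o+Rc.apply(a)))-b for a,b in obs[:n]])
s=least_squares(res,[.46,-.1,-1.36]); print(s.x,np.degrees(s.x[2]),res(s.x,3))
Rc,o=chan(*s.x); np.save('chan.npy',s.x)
Q=Rc.inv().apply(P.reshape(-1,3)-o).reshape(P.shape)
m=(abs(Q[...,1])<.02)&(Q[...,0]>-.15)&(Q[...,0]<.08)&(d>0); print('floor z',np.median(Q[m][:,2]))
m=(abs(Q[...,1])<.045)&(d>0)&(Q[...,0]>.08)&(Q[...,0]<.24)
for lo in(.018,.045):
    q=Q[m&(Q[...,2]>lo)]; print(lo,len(q),np.percentile(q,[2,50,98],axis=0).round(4).tolist())
a=cv2.resize(im[195:265,275:430],None,fx=5,fy=5,interpolation=cv2.INTER_CUBIC)
for L in([(-.165,-.0385,.013),(-.1,-.032,.013)],[(-.165,.0385,.013),(-.1,.032,.013)],[(-.1,-.038,.012),(.212,-.038,.012),(.212,.038,.012),(-.1,.038,.012)],[(0,-.025,.012),(0,-.038,.012)],[(.1,-.025,.012),(.1,-.038,.012)],[(.1,.025,.012),(.1,.038,.012)],[(0,.025,.012),(0,.038,.012)],[(-.165,0,0),(.1,0,0)]):
    q=[((np.array(proj('top',o+Rc.apply(l)))-[275,195]+.5)*5-.5).astype(int) for l in L]
    cv2.polylines(a,[np.array(q)],False,(0,0,255),1)
for t in('stop','knob_grip','stop_face'):
    for b in boxes_of('top',t)[:1]: print(t,Rc.inv().apply(world('top',b['position'])-o).round(4))
cv2.imwrite('pics/c2.png',a)
E
```

```text
[ 0.46450217 -0.10882987 -1.39164722] -79.7355123207482 [ 0.25336868 -0.0513693  -0.28085177  0.06829904  1.22636687 -0.13171853]
floor z 0.0007261584476862048
0.018 378 [[0.1211, -0.0215, 0.0188], [0.1419, -0.0004, 0.0322], [0.155, 0.022, 0.0691]]
0.045 157 [[0.1392, -0.0215, 0.0454], [0.1444, -0.0001, 0.063], [0.1549, 0.0211, 0.071]]
stop [ 0.1465 -0.0016  0.0295]
knob_grip [ 0.1436 -0.0002  0.0574]
stop_face [ 0.1427 -0.0037  0.0304]
```

View pics/c2.png

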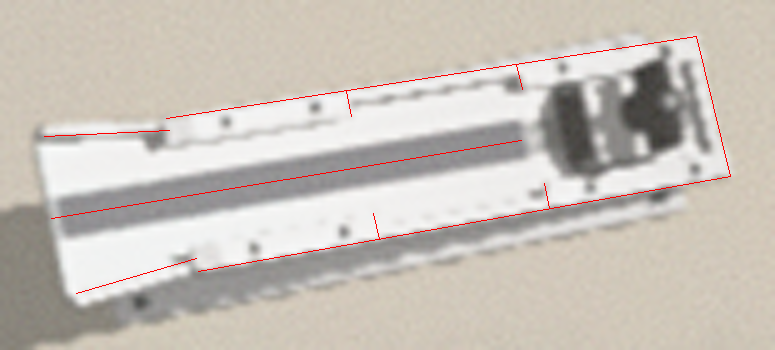

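```bash
cat >> h.py <<'E'
def goal(pc,tz=0.,flip=False,ch=None):
    Rc,o=chan(*np.load('chan.npy')); return o+Rc.apply(pc), Rc*R.from_euler('x',np.pi)*R.from_euler('z',tz)
def row(p,Rg):
    t,Rt=tool(); return np.r_[Rt.inv().apply(p-t),(Rt.inv()*Rg).as_rotvec()].round(4).tolist()
E
python3 - <<'E'
from h import *
print(row(*goal([.147,0,.115])),goal([.147,0,.115])[0]); print(row(*goal([.147,0,.0353])))
E
```

```text
[-0.154, -0.3235, 0.0685, 0.0472, -0.347, 0.2679] [ 0.49612546 -0.28345676  0.16278769]
[-0.1803, -0.3308, 0.1434, 0.0472, -0.347, 0.2679]
```

servo_tool --pt "-0.154 -0.3235 0.0685 0.0472 -0.347 0.2679" --pt "-0.154 -0.3235 0.0685 0.0472 -0.347 0.2679" --pt "-0.154 -0.3235 0.0685 0.0472 -0.347 0.2679" --pt "-0.154 -0.3235 0.0685 0.0472 -0.347 0.2679" --pt "-0.154 -0.3235 0.0685 0.0472 -0.347 0.2679" --pt "-0.154 -0.3235 0.0685 0.0472 -0.347 0.2679" --pt "-0.154 -0.3235 0.0685 0.0472 -0.347 0.2679" --pt "-0.154 -0.3235 0.0685 0.0472 -0.347 0.2679" --pt "-0.154 -0.3235 0.0685 0.0472 -0.347 0.2679" --pt "-0.154 -0.3235 0.0685 0.0472 -0.347 0.2679" --fingers 0.045 --force 40

```text
time: 2.9
position: [0.4957, -0.2845, 0.163]
ee_rot: [-0.111, 0.755, -0.632, -0.133]
contact_force: [-0.0, 0.1, -0.5]
gripper_width: 0.0448
```

Run:
```python
from h import *
print(row(*goal([.147,0,.0353])),arm.get_obs()['joints'].round(3),arm.get_obs()['gripper_width'])
```

```text
[-0.0008, -0.0006, 0.0802, -0.0006, -0.0003, -0.0014] [-0.732  0.588  1.629  0.226  1.212  0.551] 0.044794050453658585
```

servo_tool --pt "0 0 0.04 0 0 0" --pt "0 0 0.08 0 0 0" --pt "0 0 0.08 0 0 0" --pt "0 0 0.08 0 0 0"

```text
time: 3.4
position: [0.4918, -0.2577, 0.0888]
ee_rot: [-0.111, 0.756, -0.631, -0.132]
contact_force: [0.8, -0.3, 0.6]
gripper_width: 0.0452
```

servo_tool --pt "0 0 0 0 0 0" --pt "0 0 0 0 0 0" --pt "0 0 0 0 0 0" --pt "0 0 0 0 0 0" --pt "0 0 0 0 0 0" --pt "0 0 0 0 0 0" --fingers 0.0 --force 60

```text
time: 4.15
position: [0.4919, -0.2578, 0.0892]
ee_rot: [-0.111, 0.756, -0.631, -0.132]
contact_force: [-0.5, -3.7, 6.3]
gripper_width: 0.0208
```

Run:
```python
from h import *
im,d=grab_frame('top'); cv2.imwrite('pics/g1.png',im[160:300,260:450])
p,r=tool(); Rc,o=chan(*np.load('chan.npy')); print(Rc.inv().apply(p-o), row(*goal([.147,0,.0353])))
```

```text
[0.1477803  0.00042726 0.03699036] [-0.0008, 0.0004, 0.0017, -0.0021, -0.003, 0.0003]
```

servo_tool --pt "0 0 0 0 0 0" --pt "0 0 0 0 0 0" --pt "0 0 0 0 0 0" --pt "0 0 0 0 0 0"

```text
time: 4.7
position: [0.4919, -0.2578, 0.0892]
ee_rot: [-0.111, 0.756, -0.631, -0.132]
contact_force: [-0.1, -3.6, 7.2]
gripper_width: 0.0205
```

servo_tool --pt "0 0 0 0 0 0" --pt "0 0 -0.007 0 0 0" --pt "0 0 -0.007 0 0 0" --pt "0 0 -0.007 0 0 0" --fingers 0.035

```text
time: 5.2
position: [0.4917, -0.2589, 0.0943]
ee_rot: [-0.111, 0.756, -0.631, -0.133]
contact_force: [-0.9, -0.0, -0.7]
gripper_width: 0.0351
```

servo_tool --pt "0 0 0 0 0 0" --pt "0 0 0 0 0 0" --pt "0 0 0 0 0 0" --pt "0 0 0 0 0 0" --pt "0 0 0 0 0 0" --pt "0 0 0 0 0 0" --fingers 0.0

```text
time: 5.95
position: [0.4917, -0.2591, 0.0944]
ee_rot: [-0.111, 0.756, -0.631, -0.133]
contact_force: [-1.4, -3.0, 6.2]
gripper_width: 0.0196
```

Run:
```python
from h import *
im,d=grab_frame('scene'); im2,_=grab_frame('top')
o=np.zeros((600,800,3),np.uint8); o[:,:400]=cv2.resize(im[150:300,330:430],(400,600),interpolation=2); o[:,400:]=cv2.resize(im2[170:290,350:430],(400,600),interpolation=2)
cv2.imwrite('pics/g2.png',o)
```

```text
(no output)
```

View pics/g2.png

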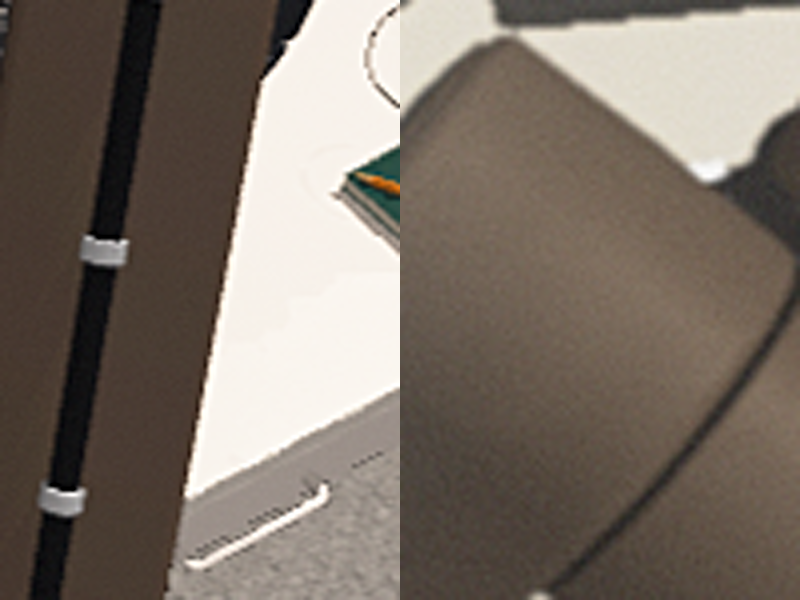

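servo_tool --pt "-0.01 0 0 0 0 0" --pt "-0.02 0 0 0 0 0" --pt "-0.028 0 0 0 0 0" --pt "-0.028 0 0 0 0 0" --pt "-0.028 0 0 0 0 0"

```text
time: 6.68
position: [0.487, -0.2332, 0.104]
ee_rot: [-0.111, 0.756, -0.631, -0.133]
contact_force: [-1.8, -2.2, 7.3]
gripper_width: 0.0193
```

```bash
cat >> h.py <<'E'
def st():
    p,r=tool(); Rc,o=chan(*np.load('chan.npy')); b=arm.get_obs()
    print('tcp chan',Rc.inv().apply(p-o).round(4),'F chan',Rc.inv().apply(b['contact_force']).round(2),'M',Rc.inv().apply(b['wrist_torque']).round(2),'w',round(b['gripper_width'],4),'q',b['joints'].round(2),'tz',np.degrees((goal([0,0,0])[1].inv()*r).as_rotvec()).round(1))
E
python3 - <<'E'
from h import *
st()
E
```

```text
tcp chan [ 0.1191 -0.      0.0422] F chan [-0.79 -2.14  7.52] M [-0.42 -0.07 -0.04] w 0.0193 q [-0.68  0.62  1.77  0.26  1.04  0.55] tz [-0. -0. -0.]
```

servo_tool --pt "0 0 0 0 0 0.15" --pt "0 0 0 0 0 0.3" --pt "0 0 0 0 0 0.45" --pt "0 0 0 0 0 0.6" --pt "0 0 0 0 0 0.75" --pt "0 0 0 0 0 0.9" --pt "0 0 0 0 0 0.9"

```text
time: 7.55
position: [0.4875, -0.233, 0.1041]
ee_rot: [0.043, -0.405, 0.898, 0.168]
contact_force: [1.5, 0.7, 7.5]
gripper_width: 0.0193
```

Run:
```python
from h import *
st()
```

```text
tcp chan [0.119  0.0005 0.0423] F chan [-2.95  1.63  6.88] M [0.19 0.24 0.05] w 0.0193 q [-0.68  0.62  1.77  0.26  1.04  1.45] tz [ 0.  -0.  51.7]
```

servo_tool --pt "0 0 0 0 0 0.15" --pt "0 0 0 0 0 0.3" --pt "0 0 0 0 0 0.45" --pt "0 0 0 0 0 0.5" --pt "0 0 0 0 0 0.5"

```text
time: 8.18
position: [0.4881, -0.2326, 0.1045]
ee_rot: [0.0, -0.171, 0.97, 0.174]
contact_force: [4.9, 3.8, 11.2]
gripper_width: 0.0197
```

Run:
```python
from h import *
st()
```

```text
tcp chan [0.1186 0.0011 0.0426] F chan [-6.53  5.54  9.52] M [0.91 0.85 0.27] w 0.0197 q [-0.68  0.62  1.77  0.27  1.04  1.95] tz [ 0.1 -0.1 80.2]
```

servo_tool --pt "0 0 0 0 0 0" --pt "0 0 0 0 0 0" --pt "0 0 -0.05 0 0 0" --pt "0 0 -0.1 0 0 0" --pt "0 0 -0.14 0 0 0" --pt "0 0 -0.14 0 0 0" --fingers 0.06

```text
time: 8.93
position: [0.4961, -0.2815, 0.2374]
ee_rot: [0.001, -0.171, 0.97, 0.172]
contact_force: [-0.8, 0.2, -0.9]
gripper_width: 0.0598
```

```bash
cat >> h.py <<'E'
CA=np.array([.3946,.2606]);YA=np.radians(9.6);CB=np.array([.5397,.2362]);YB=np.radians(199.6)
def pick(c,yaw,h,off=-.015):  # TCP at height h above underside, tool x = carrier +y
    Rk=R.from_euler('z',yaw); p=np.r_[c,h]+Rk.apply([off,0,0]); return p,R.from_matrix(np.c_[Rk.apply([0,1,0]),Rk.apply([1,0,0]),[0,0,-1]])
E
python3 - <<'E'
from h import *
st(); print(row(*pick(CA,YA,.11)))
E
```

```text
tcp chan [0.1196 0.0003 0.1845] F chan [-0.05 -0.75 -0.96] M [ 0.04 -0.15 -0.02] w 0.0598 q [-0.73  0.5   1.56  0.22  1.36  1.99] tz [ 0.3  0.1 80.2]
[-0.0621, 0.4722, 0.3067, 0.3016, -0.2529, 1.7333]
```

Run:
```python
from h import *
print(row(np.array([.47,.06,.26]),pick(CA,np.radians(-100),.1)[1]))
```

```text
[-0.0902, 0.3174, 0.0942, 0.0389, 0.4652, -2.5837]
```

servo_tool --pt "-0.0902 0.3174 0.0942 0.0389 0.4652 -2.5837" --pt "-0.0902 0.3174 0.0942 0.0389 0.4652 -2.5837" --pt "-0.0902 0.3174 0.0942 0.0389 0.4652 -2.5837" --pt "-0.0902 0.3174 0.0942 0.0389 0.4652 -2.5837" --pt "-0.0902 0.3174 0.0942 0.0389 0.4652 -2.5837" --pt "-0.0902 0.3174 0.0942 0.0389 0.4652 -2.5837" --pt "-0.0902 0.3174 0.0942 0.0389 0.4652 -2.5837" --pt "-0.0902 0.3174 0.0942 0.0389 0.4652 -2.5837" --pt "-0.0902 0.3174 0.0942 0.0389 0.4652 -2.5837" --pt "-0.0902 0.3174 0.0942 0.0389 0.4652 -2.5837" --pt "-0.0902 0.3174 0.0942 0.0389 0.4652 -2.5837" --pt "-0.0902 0.3174 0.0942 0.0389 0.4652 -2.5837" --fingers 0.07

```text
time: 10.42
position: [0.4686, 0.0613, 0.2577]
ee_rot: [-0.001, 0.964, -0.265, -0.036]
contact_force: [-0.0, 0.9, 0.0]
gripper_width: 0.0699
```

Run:
```python
from h import *
st(); print(row(*pick(CA,YA,.11))); im,d=grab_frame('top'); np.save('t3.npy',d); cv2.imwrite('pics/t3.png',im)
```

```text
tcp chan [-0.2089  0.0343  0.0865] F chan [-0.86  0.12 -0.26] M [ 0.02 -0.03  0.01] w 0.0699 q [-0.02  0.27  1.85  0.02  1.09  0.51] tz [-11.1  15.5 -47.9]
[-0.1663, -0.1264, 0.1575, -0.0698, 0.0564, -2.274]
```

servo_tool --pt "-0.1663 -0.1264 0.1575 -0.0698 0.0564 -2.274" --pt "-0.1663 -0.1264 0.1575 -0.0698 0.0564 -2.274" --pt "-0.1663 -0.1264 0.1575 -0.0698 0.0564 -2.274" --pt "-0.1663 -0.1264 0.1575 -0.0698 0.0564 -2.274" --pt "-0.1663 -0.1264 0.1575 -0.0698 0.0564 -2.274" --pt "-0.1663 -0.1264 0.1575 -0.0698 0.0564 -2.274" --pt "-0.1663 -0.1264 0.1575 -0.0698 0.0564 -2.274" --pt "-0.1663 -0.1264 0.1575 -0.0698 0.0564 -2.274" --pt "-0.1663 -0.1264 0.1575 -0.0698 0.0564 -2.274" --pt "-0.1663 -0.1264 0.1575 -0.0698 0.0564 -2.274" --pt "-0.1663 -0.1264 0.1575 -0.0698 0.0564 -2.274" --pt "-0.1663 -0.1264 0.1575 -0.0698 0.0564 -2.274"

```text
time: 11.98
position: [0.3812, 0.2582, 0.1103]
ee_rot: [-0.0, 0.657, 0.754, -0.001]
contact_force: [0.2, -0.6, 0.1]
gripper_width: 0.0698
```

Run:
```python
from h import *
im,d=grab_frame('top'); P=cloud('top',d)
st(); print(row(*pick(CA,YA,.11)))
Rc,o=chan(*np.load('chan.npy')); Q=Rc.inv().apply(P.reshape(-1,3)-o).reshape(P.shape)
m=(abs(Q[...,1])<.045)&(d>0)&(Q[...,0]>.05)&(Q[...,0]<.24)
for lo,hi in((.018,.035),(.018,.1),(.048,.1)):
    q=Q[m&(Q[...,2]>lo)&(Q[...,2]<hi)]
    if len(q): print(lo,len(q),np.percentile(q,[2,50,98],axis=0).round(4).tolist(), cv2.minAreaRect((q[:,:2]*1000).astype(np.float32)))
a=cv2.resize(im[195:265,345:430],(800,600),interpolation=2); cv2.imwrite('pics/k3.png',a)
for t in('knob_grip','stop_face','stop'):
    for b in boxes_of('top',t)[:1]: print(t,b['p'],Rc.inv().apply(world('top',b['position'])-o).round(4))
```

```text
tcp chan [-0.3551 -0.0166 -0.1236] F chan [-0.48 -0.05 -0.63] M [ 0.   -0.01 -0.05] w 0.07 q [ 0.45  0.45  2.08 -0.    0.62 -1.27] tz [ -31.     0.4 -175.5]
[0.0001, -0.0014, 0.0003, -0.0012, 0.001, -0.0195]
0.018 242 [[0.0921, -0.0218, 0.0184], [0.1077, -0.0017, 0.0273], [0.1556, 0.0216, 0.0329]] ((149.01974487304688, -4.610874176025391), (115.8119125366211, 70.35508728027344), 3.3750569820404053)
0.018 368 [[0.0925, -0.0213, 0.0186], [0.1107, -0.0011, 0.0298], [0.1421, 0.0212, 0.0691]] ((149.01974487304688, -4.610874176025391), (115.8119125366211, 70.35508728027344), 3.3750569820404053)
0.048 105 [[0.0968, -0.0081, 0.0501], [0.1149, -0.0002, 0.0657], [0.1395, 0.0078, 0.0703]] ((118.73228454589844, 0.28800296783447266), (46.28236770629883, 15.971329689025879), 8.076025009155273)
knob_grip 0.5 [0.1102 0.0015 0.0601]
stop_face 0.64 [ 0.1054 -0.0019  0.0259]
stop 0.61 [ 0.1144 -0.0052  0.0287]
```

View pics/k3.png

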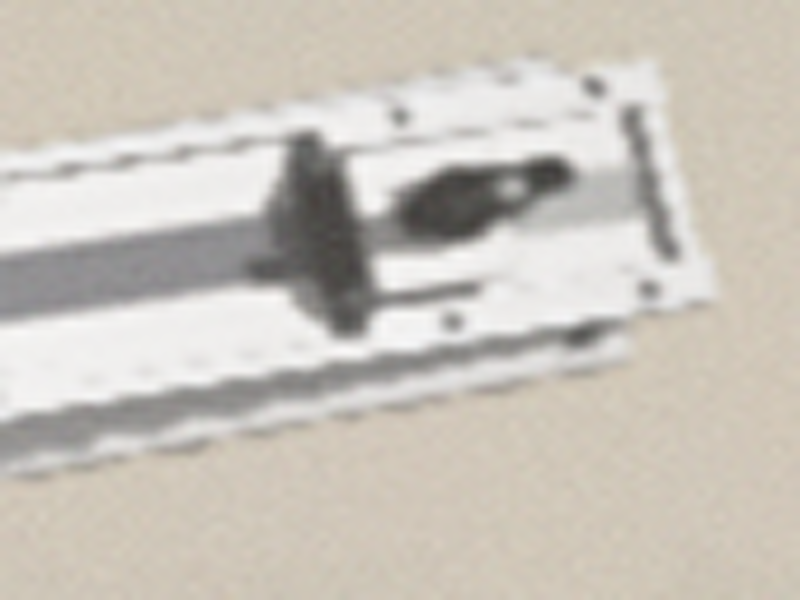

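servo_tool --pt "0 -0.0014 0.04 0 0 -0.02" --pt "0 -0.0014 0.08 0 0 -0.02" --pt "0 -0.0014 0.097 0 0 -0.02" --pt "0 -0.0014 0.097 0 0 -0.02" --pt "0 -0.0014 0.097 0 0 -0.02"

```text
time: 12.8
position: [0.3808, 0.2584, 0.0147]
ee_rot: [0.001, 0.651, 0.759, 0.0]
contact_force: [0.5, -0.1, -0.0]
gripper_width: 0.0696
```

servo_tool --pt "0 0 0 0 0 0" --pt "0 0 0 0 0 0" --pt "0 0 0 0 0 0" --pt "0 0 0 0 0 0" --pt "0 0 0 0 0 0" --pt "0 0 0 0 0 0" --pt "0 0 0 0 0 0" --fingers 0.03 --force 30

```text
time: 13.68
position: [0.3809, 0.2584, 0.015]
ee_rot: [0.001, 0.65, 0.76, 0.001]
contact_force: [0.0, -0.3, 7.2]
gripper_width: 0.0394
```

```bash
cat >> h.py <<'E'
def put(xc,h,g=.015,y=0.):  # carrier origin at channel (xc,y,h)
    Rc,o=chan(*np.load('chan.npy')); return o+Rc.apply([xc-.015,y,h+g]), R.from_matrix(Rc.as_matrix()@np.array([[0,1,0],[1,0,0],[0,0,-1.]]))
E
python3 - <<'E'
from h import *
print(put(-.175,.06)[0]); print(row(*put(-.175,.06))); st()
d=np.load('t3.npy');P=cloud('top',d); m=(P[...,1]>.08)&(P[...,1]<.2)&(P[...,0]>.4)&(P[...,0]<.65); print('obst z',np.percentile(P[m][:,2],[50,99,100]))
E
```

```text
[0.43725833 0.04161331 0.24046077]
[-0.223, 0.0227, -0.2253, 0.2781, 0.2685, 1.5297]
tcp chan [-0.3228 -0.0168 -0.2133] F chan [-2.18 -0.04  6.83] M [-0.1  -0.06 -0.11] w 0.0394 q [ 0.45  0.63  2.14 -0.    0.37 -1.27] tz [ -31.1    0.5 -175.9]
obst z [0.54674038 0.62015203 0.62526251]
```

servo_tool --pt "0 0 -0.03 0 0 0" --pt "0 0 -0.08 0 0 0" --pt "0 0 -0.13 0 0 0" --pt "0 0 -0.18 0 0 0" --pt "-0.05 0.005 -0.22 0.05 0.05 0.3" --pt "-0.09 0.01 -0.2253 0.09 0.09 0.5" --pt "-0.12 0.014 -0.2253 0.13 0.12 0.7" --pt "-0.16 0.018 -0.2253 0.17 0.16 0.9" --pt "-0.19 0.021 -0.2253 0.2 0.2 1.1" --pt "-0.21 0.0227 -0.2253 0.235 0.23 1.3" --pt "-0.223 0.0227 -0.2253 0.2781 0.2685 1.5297" --pt "-0.223 0.0227 -0.2253 0.2781 0.2685 1.5297"

```text
time: 15.18
position: [0.4375, 0.0408, 0.2399]
ee_rot: [-0.166, 0.978, 0.123, -0.015]
contact_force: [0.4, 1.8, -0.7]
gripper_width: 0.0393
```

servo_tool --pt "0 0 0 0 0 0" --pt "0 0 0 0 0 0"

```text
time: 15.42
position: [0.4373, 0.0417, 0.2399]
ee_rot: [-0.166, 0.978, 0.128, -0.015]
contact_force: [1.2, -0.1, -1.3]
gripper_width: 0.0392
```

Run:
```python
from h import *
st(); print(row(*put(-.175,.06)))
im,d=grab_frame('top'); s,_=grab_frame('scene')
o=np.zeros((600,800,3),np.uint8); o[:300]=cv2.resize(im[190:280,200:440],(800,300),interpolation=2); o[300:]=cv2.resize(s[180:300,180:380],(500,300),interpolation=2)[:, :].copy() if 0 else cv2.resize(s[185:275,200:440],(800,300),interpolation=2)
cv2.imwrite('pics/a4.png',o)
```

```text
tcp chan [-1.899e-01  1.000e-04  7.440e-02] F chan [ 0.76  1.2  -1.06] M [-0.02 -0.22  0.03] w 0.0392 q [-0.23  0.26  1.96  0.34  1.1  -0.67] tz [ -1.3  -0.  -94.6]
[-0.0001, -0.0001, -0.0006, 0.0146, 0.0148, 0.0797]
```

View pics/a4.png

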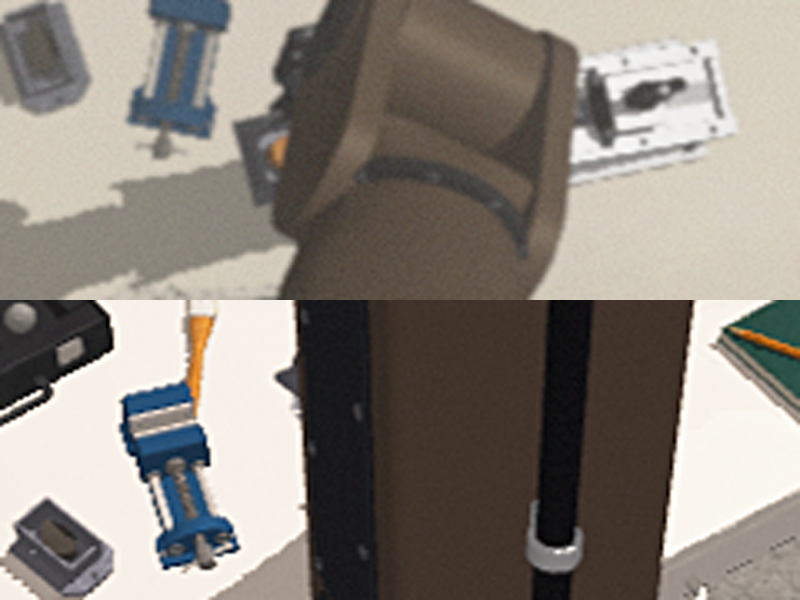

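servo_tool --pt "0 0 0 0.0146 0.0148 0.08" --pt "0 0 0.02 0.0146 0.0148 0.08" --pt "0 0 0.04 0.0146 0.0148 0.08" --pt "0 0 0.054 0.0146 0.0148 0.08" --pt "0 0 0.054 0.0146 0.0148 0.08" --pt "0 0 0.054 0.0146 0.0148 0.08"

```text
time: 16.27
position: [0.4339, 0.0589, 0.1891]
ee_rot: [-0.173, 0.981, 0.086, -0.015]
contact_force: [0.5, -0.5, -0.9]
gripper_width: 0.0395
```

Run:
```python
from h import *
st(); print(row(*put(-.175,.005)));
im,d=grab_frame('top'); P=cloud('top',d)
Rc,o=chan(*np.load('chan.npy')); Q=Rc.inv().apply(P.reshape(-1,3)-o).reshape(P.shape)
m=(Q[...,0]<-.17)&(Q[...,0]>-.25)&(abs(Q[...,1])<.05)&(d>0)&(abs(Q[...,2]-.015)<.03)
q=Q[m]; print(len(q), np.percentile(q,[1,50,99],axis=0).round(4).tolist()); f=q[q[:,2]<.016]; print(len(f),np.percentile(f,[1,50,99],axis=0).round(4).tolist())
```

```text
tcp chan [-0.189  -0.0003  0.0207] F chan [ 0.85  0.37 -0.68] M [ 0.04 -0.18  0.02] w 0.0395 q [-0.21  0.33  2.04  0.4   0.95 -0.65] tz [  0.1   0.  -89.8]
[0.0003, -0.001, 0.0007, -0.0006, -0.0008, -0.0035]
316 [[-0.2178, -0.0307, 0.0064], [-0.2047, 0.0023, 0.0199], [-0.1846, 0.0286, 0.0422]]
140 [[-0.2172, -0.0313, 0.005], [-0.204, 0.0002, 0.0116], [-0.1846, 0.0284, 0.0159]]
```

servo_tool --pt "0.0005 0 0.002 0 0 0" --pt "0.0005 0.01 0.004 0 0 0" --pt "0.0005 0.02 0.0045 0 0 0" --pt "0.0005 0.03 0.0045 0 0 0" --pt "0.0005 0.04 0.0045 0 0 0" --pt "0.0005 0.045 0.0045 0 0 0" --pt "0.0005 0.045 0.0045 0 0 0"

```text
time: 17.2
position: [0.4413, 0.0184, 0.1689]
ee_rot: [-0.173, 0.981, 0.086, -0.016]
contact_force: [0.3, -1.9, 1.2]
gripper_width: 0.0393
```

Run:
```python
from h import *
st()
```

```text
tcp chan [-0.1434 -0.0002  0.0158] F chan [ 1.4  -0.06  1.75] M [-0.09 -0.47  0.06] w 0.0393 q [-0.29  0.37  2.04  0.39  0.93 -0.73] tz [  0.    0.  -89.7]
```

servo_tool --pt "0 0.008 0 0 0 0" --pt "0 0.016 0 0 0 0" --pt "0 0.025 0 0 0 0" --pt "0 0.025 0 0 0 0" --pt "0 0.025 0 0 0 0"

```text
time: 17.82
position: [0.4454, -0.0047, 0.1603]
ee_rot: [-0.173, 0.981, 0.086, -0.016]
contact_force: [1.1, -3.7, 4.7]
gripper_width: 0.0393
```

Run:
```python
from h import *
st()
```

```text
tcp chan [-0.1184 -0.0003  0.0158] F chan [1.97 0.4  5.69] M [-0.13 -0.6   0.08] w 0.0393 q [-0.34  0.4   2.03  0.38  0.93 -0.77] tz [  0.    0.  -89.7]
```

servo_tool --pt "0 0 0 0 0 0" --pt "0 0 0 0 0 0" --pt "0 0 0 0 0 0" --pt "0 0 0 0 0 0" --pt "0 0 0 0 0 0" --pt "0 0 0 0 0 0" --pt "0 0 0 0 0 0" --pt "0 0 0 0 0 0" --fingers 0.052

```text
time: 18.82
position: [0.4451, -0.0042, 0.1604]
ee_rot: [-0.173, 0.981, 0.086, -0.016]
contact_force: [0.2, 0.0, -0.4]
gripper_width: 0.0522
```

servo_tool --pt "0 0 -0.04 0 0 0" --pt "0 0 -0.09 0 0 0" --pt "0 0 -0.12 0 0 0" --pt "0 0 -0.12 0 0 0" --fingers 0.07

```text
time: 19.32
position: [0.453, -0.0454, 0.2746]
ee_rot: [-0.172, 0.981, 0.086, -0.014]
contact_force: [-0.3, -0.2, -0.5]
gripper_width: 0.07
```

Run:
```python
from h import *
st(); print(row(*pick(CB,YB,.15)), row(*pick(CB,YB,.013)))
```

```text
tcp chan [-0.1186  0.      0.1374] F chan [ 0.33 -0.31 -0.4 ] M [-0.07 -0.12 -0.06] w 0.07 q [-0.41  0.26  1.85  0.31  1.24 -0.72] tz [  0.1   0.2 -89.8]
[0.1487, -0.2064, 0.2077, -0.29, 0.2423, 1.388] [0.1484, -0.1597, 0.3365, -0.29, 0.2423, 1.388]
```

servo_tool --pt "0.1487 -0.2064 0.2077 -0.29 0.2423 1.388" --pt "0.1487 -0.2064 0.2077 -0.29 0.2423 1.388" --pt "0.1487 -0.2064 0.2077 -0.29 0.2423 1.388" --pt "0.1487 -0.2064 0.2077 -0.29 0.2423 1.388" --pt "0.1487 -0.2064 0.2077 -0.29 0.2423 1.388" --pt "0.1487 -0.2064 0.2077 -0.29 0.2423 1.388" --pt "0.1487 -0.2064 0.2077 -0.29 0.2423 1.388" --pt "0.1487 -0.2064 0.2077 -0.29 0.2423 1.388" --pt "0.1487 -0.2064 0.2077 -0.29 0.2423 1.388" --pt "0.1487 -0.2064 0.2077 -0.29 0.2423 1.388"

```text
time: 20.58
position: [0.5518, 0.2426, 0.1473]
ee_rot: [0.001, 0.818, -0.575, -0.002]
contact_force: [-0.6, 0.0, -0.3]
gripper_width: 0.0702
```

Run:
```python
from h import *
im,d=grab_frame('top'); P=cloud('top',d)
st(); print(row(*pick(CB,YB,.013)))
a=cv2.resize(im[190:270,270:430],(800,400),interpolation=2); cv2.imwrite('pics/a5.png',a)
Rc,o=chan(*np.load('chan.npy')); Q=Rc.inv().apply(P.reshape(-1,3)-o).reshape(P.shape)
for x in np.arange(-.12,.16,.008):
    m=(abs(Q[...,0]-x)<.004)&(abs(Q[...,1])<.03)&(d>0); print(round(x,3),np.percentile(Q[m][:,2],[10,50,90]).round(3) if m.sum() else None)
```

```text
tcp chan [-0.3247  0.1486 -0.0729] F chan [-0.06  0.18  0.15] M [-0.01  0.03  0.03] w 0.0699 q [0.3  0.55 1.7  0.   0.89 1.53] tz [-1.9 19.8 -9.4]
[0.0021, -0.0019, 0.1346, 0.004, 0.0031, 0.0034]
-0.12 [-0.159 -0.003  0.003]
-0.112 [-0.155 -0.073  0.003]
-0.104 [-0.122  0.001  0.005]
-0.096 [-0.001  0.002  0.016]
-0.088 [-0.002  0.001  0.011]
-0.08 [-0.002  0.001  0.012]
-0.072 [-0.002  0.001  0.012]
-0.064 [-0.001  0.001  0.013]
-0.056 [-0.001  0.002  0.013]
-0.048 [-0.002  0.002  0.013]
-0.04 [-0.002  0.001  0.014]
-0.032 [-0.002  0.002  0.013]
-0.024 [-0.001  0.003  0.012]
-0.016 [-0.002  0.002  0.013]
-0.008 [-0.001  0.002  0.012]
0.0 [-0.002  0.001  0.012]
0.008 [0.001 0.012 0.032]
0.016 [0.004 0.007 0.031]
0.024 [0.006 0.018 0.031]
0.032 [0.006 0.013 0.024]
0.04 [0.005 0.017 0.031]
0.048 [0.004 0.016 0.029]
0.056 [0.004 0.017 0.033]
0.064 [0.004 0.008 0.031]
0.072 [0.006 0.014 0.028]
0.08 [0.003 0.008 0.025]
0.088 [0.002 0.008 0.025]
0.096 [0.003 0.022 0.053]
0.104 [0.009 0.028 0.065]
0.112 [0.012 0.03  0.066]
0.12 [0.011 0.03  0.068]
0.128 [0.012 0.028 0.066]
0.136 [0.011 0.029 0.066]
0.144 [0.009 0.015 0.03 ]
0.152 [0.003 0.011 0.015]
```

View pics/a5.png

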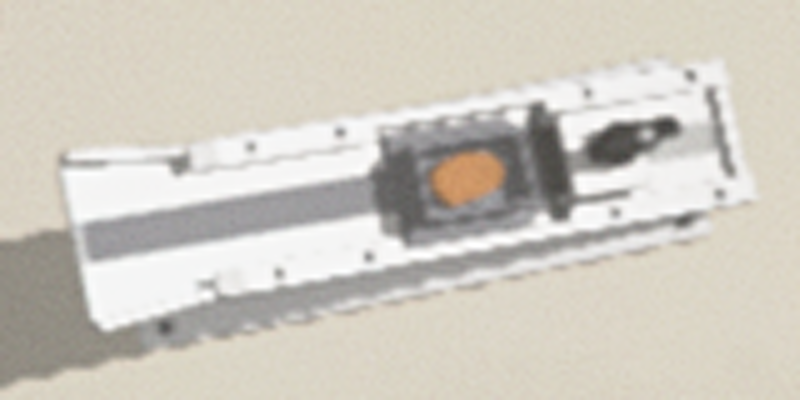

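servo_tool --pt "0.0021 -0.0019 0.05 0.004 0.0031 0.0034" --pt "0.0021 -0.0019 0.1 0.004 0.0031 0.0034" --pt "0.0021 -0.0019 0.1346 0.004 0.0031 0.0034" --pt "0.0021 -0.0019 0.1346 0.004 0.0031 0.0034" --pt "0.0021 -0.0019 0.1346 0.004 0.0031 0.0034"

```text
time: 21.25
position: [0.5551, 0.2411, 0.0151]
ee_rot: [-0.001, 0.817, -0.577, 0.001]
contact_force: [0.7, 0.8, 0.8]
gripper_width: 0.0701
```

servo_tool --pt "0 0 0 0 0 0" --pt "0 0 0 0 0 0" --pt "0 0 0 0 0 0" --pt "0 0 0 0 0 0" --pt "0 0 0 0 0 0" --pt "0 0 0 0 0 0" --pt "0 0 0 0 0 0" --fingers 0.03 --force 30

```text
time: 22.12
position: [0.5552, 0.2413, 0.0155]
ee_rot: [-0.001, 0.816, -0.577, 0.001]
contact_force: [-1.7, -0.2, 7.5]
gripper_width: 0.0391
```

Run:
```python
from h import *
st(); print(row(*put(-.175,.06)))
```

```text
tcp chan [-0.2779  0.1516 -0.1964] F chan [-2.68 -1.68  6.99] M [-0.16 -0.11  0.  ] w 0.0391 q [ 0.3   0.74  1.78 -0.    0.62  1.53] tz [-1.4 20.  -9.1]
[0.1491, 0.1769, -0.2254, 0.2866, -0.2489, -1.3942]
```

servo_tool --pt "0 0 -0.03 0 0 0" --pt "0 0 -0.08 0 0 0" --pt "0 0 -0.14 0 0 0" --pt "0 0 -0.2 0 0 0" --pt "0.02 0.03 -0.2254 0.04 -0.035 -0.18" --pt "0.05 0.06 -0.2254 0.075 -0.065 -0.36" --pt "0.08 0.09 -0.2254 0.11 -0.1 -0.54" --pt "0.1 0.12 -0.2254 0.15 -0.13 -0.72" --pt "0.12 0.15 -0.2254 0.185 -0.16 -0.9" --pt "0.14 0.17 -0.2254 0.22 -0.19 -1.08" --pt "0.1491 0.1769 -0.2254 0.26 -0.22 -1.25" --pt "0.1491 0.1769 -0.2254 0.2866 -0.2489 -1.3942"

```text
time: 23.62
position: [0.4367, 0.0408, 0.2401]
ee_rot: [-0.168, 0.984, 0.064, -0.015]
contact_force: [-0.4, 0.4, -0.4]
gripper_width: 0.0393
```

servo_tool --pt "0 0 0 0 0 0"

```text
time: 23.75
position: [0.4373, 0.0411, 0.2395]
ee_rot: [-0.167, 0.984, 0.061, -0.015]
contact_force: [0.4, 0.1, -1.5]
gripper_width: 0.0394
```

Run:
```python
from h import *
st(); print(row(*put(-.175,.06)), row(*put(-.175,.006)))
```

```text
tcp chan [-0.1892 -0.      0.0743] F chan [ 0.45  0.37 -1.44] M [ 0.01 -0.22 -0.02] w 0.0394 q [-0.24  0.25  1.97  0.35  1.08 -0.56] tz [ -0.1   0.9 -86.9]
[-0.0, -0.0008, -0.0007, 0.0117, -0.0089, -0.0548] [-0.0005, -0.0014, 0.0533, 0.0117, -0.0089, -0.0548]
```

servo_tool --pt "0 0 0 0.0117 -0.0089 -0.055" --pt "0 -0.001 0.02 0.0117 -0.0089 -0.055" --pt "0 -0.001 0.04 0.0117 -0.0089 -0.055" --pt "0 -0.0014 0.0533 0.0117 -0.0089 -0.055" --pt "0 -0.0014 0.0533 0.0117 -0.0089 -0.055" --pt "0 -0.0014 0.0533 0.0117 -0.0089 -0.055"

```text
time: 24.5
position: [0.4345, 0.0603, 0.19]
ee_rot: [-0.173, 0.981, 0.089, -0.016]
contact_force: [-0.5, -0.0, -0.8]
gripper_width: 0.0394
```

Run:
```python
from h import *
st(); print(row(*put(-.175,.005)));
im,d=grab_frame('top'); P=cloud('top',d)
Rc,o=chan(*np.load('chan.npy')); Q=Rc.inv().apply(P.reshape(-1,3)-o).reshape(P.shape)
m=(Q[...,0]<-.17)&(Q[...,0]>-.25)&(abs(Q[...,1])<.05)&(d>0)&(abs(Q[...,2]-.015)<.03)
q=Q[m]; print(len(q), np.percentile(q,[1,50,99],axis=0).round(4).tolist()); f=q[q[:,2]<.016]; print(len(f),np.percentile(f,[1,50,99],axis=0).round(4).tolist())
```

```text
tcp chan [-0.1905  0.0007  0.0211] F chan [ 0.21 -0.47 -0.76] M [ 0.   -0.24  0.  ] w 0.0394 q [-0.2   0.33  2.04  0.4   0.95 -0.65] tz [ -0.   -0.  -90.1]
[-0.0007, 0.0005, 0.0011, -0.0001, 0.0003, 0.0015]
312 [[-0.2192, -0.0297, 0.0058], [-0.2066, 0.0032, 0.0201], [-0.1865, 0.0298, 0.0415]]
139 [[-0.2189, -0.0302, 0.0049], [-0.2056, 0.0001, 0.0116], [-0.1856, 0.0289, 0.0159]]
```

Same geometry as carrier A; insert the same way.

servo_tool --pt "-0.0003 0 0.002 0 0 0" --pt "-0.0005 0.01 0.004 0 0 0" --pt "-0.0005 0.02 0.005 0 0 0" --pt "-0.0005 0.03 0.005 0 0 0" --pt "-0.0005 0.04 0.005 0 0 0" --pt "-0.0005 0.046 0.005 0 0 0" --pt "-0.0005 0.046 0.005 0 0 0"

```text
time: 25.42
position: [0.442, 0.018, 0.1692]
ee_rot: [-0.173, 0.981, 0.089, -0.015]
contact_force: [0.6, -5.7, 6.8]
gripper_width: 0.0394
```

Run:
```python
from h import *
st()
```

```text
tcp chan [-0.143   0.0005  0.0162] F chan [ 3.07 -0.41  8.35] M [-0.24 -0.5   0.03] w 0.0394 q [-0.29  0.37  2.03  0.39  0.93 -0.73] tz [  0.    0.  -90.1]
```

servo_tool --pt "0 0.008 -0.0004 0 0 0" --pt "0 0.016 -0.0004 0 0 0" --pt "0 0.025 -0.0004 0 0 0" --pt "0 0.025 -0.0004 0 0 0" --pt "0 0.025 -0.0004 0 0 0"

```text
time: 26.05
position: [0.446, -0.0047, 0.1608]
ee_rot: [-0.173, 0.981, 0.089, -0.015]
contact_force: [1.2, -4.5, 4.5]
gripper_width: 0.0392
```

servo_tool --pt "0 0 0 0 0 0" --pt "0 0 0 0 0 0" --pt "0 0 0 0 0 0" --pt "0 0 0 0 0 0" --pt "0 0 0 0 0 0" --pt "0 0 0 0 0 0" --pt "0 0 0 0 0 0" --pt "0 0 0 0 0 0" --fingers 0.052

```text
time: 27.05
position: [0.4455, -0.0038, 0.1608]
ee_rot: [-0.173, 0.981, 0.089, -0.016]
contact_force: [0.5, -1.1, -0.5]
gripper_width: 0.052
```

servo_tool --pt "0 0 -0.04 0 0 0" --pt "0 0 -0.09 0 0 0" --pt "0 0 -0.12 0 0 0" --pt "-0.06 -0.1 -0.12 0 0 0" --pt "-0.06 -0.2 -0.12 0 0 0" --pt "-0.06 -0.25 -0.12 0 0 0" --pt "-0.06 -0.25 -0.12 0 0 0" --pt "-0.06 -0.25 -0.12 0 0 0" --pt "-0.06 -0.25 -0.12 0 0 0"

```text
time: 28.18
position: [0.3514, 0.1762, 0.3592]
ee_rot: [-0.173, 0.981, 0.09, -0.016]
contact_force: [0.2, -0.1, -0.9]
gripper_width: 0.0518
```

Run:
```python
from h import *
im,d=grab_frame('top'); P=cloud('top',d)
st()
a=cv2.resize(im[190:270,270:430],(800,400),interpolation=2); cv2.imwrite('pics/a6.png',a)
Rc,o=chan(*np.load('chan.npy')); Q=Rc.inv().apply(P.reshape(-1,3)-o).reshape(P.shape)
print([(round(x,3),np.percentile(Q[m][:,2],90).round(3)) for x in np.arange(-.12,.12,.006) if (m:=(abs(Q[...,0]-x)<.003)&(abs(Q[...,1])<.03)&(d>0)).sum()])
m=(abs(Q[...,1])<.02)&(Q[...,0]>.05)&(Q[...,0]<.24)&(Q[...,2]>.048)&(Q[...,2]<.1)&(d>0); q=Q[m]; print('wing',cv2.minAreaRect((q[:,:2]*1000).astype(np.float32)))
for t in('putty','lens_cap'): print(t,[(round(b['p'],2),world('top',b['position']).round(3).tolist()) for b in boxes_of('top',t)[:2]])
```

```text
tcp chan [-0.3686 -0.0603  0.1359] F chan [-0.6  -0.39 -0.81] M [ 0.01 -0.21 -0.02] w 0.0521 q [ 0.06  0.01  1.93  0.36  1.27 -0.24] tz [ -0.1  -0.1 -90.1]
[(np.float64(-0.12), np.float64(0.004)), (np.float64(-0.114), np.float64(0.003)), (np.float64(-0.108), np.float64(0.004)), (np.float64(-0.102), np.float64(0.012)), (np.float64(-0.096), np.float64(0.014)), (np.float64(-0.09), np.float64(0.011)), (np.float64(-0.084), np.float64(0.014)), (np.float64(-0.078), np.float64(0.031)), (np.float64(-0.072), np.float64(0.032)), (np.float64(-0.066), np.float64(0.032)), (np.float64(-0.06), np.float64(0.031)), (np.float64(-0.054), np.float64(0.031)), (np.float64(-0.048), np.float64(0.027)), (np.float64(-0.042), np.float64(0.028)), (np.float64(-0.036), np.float64(0.029)), (np.float64(-0.03), np.float64(0.03)), (np.float64(-0.024), np.float64(0.033)), (np.float64(-0.018), np.float64(0.031)), (np.float64(-0.012), np.float64(0.028)), (np.float64(-0.006), np.float64(0.026)), (np.float64(0.0), np.float64(0.013)), (np.float64(0.006), np.float64(0.03)), (np.float64(0.012), np.float64(0.033)), (np.float64
[... 214 characters left out ...]
t64(0.03)), (np.float64(0.054), np.float64(0.031)), (np.float64(0.06), np.float64(0.031)), (np.float64(0.066), np.float64(0.033)), (np.float64(0.072), np.float64(0.029)), (np.float64(0.078), np.float64(0.025)), (np.float64(0.084), np.float64(0.009)), (np.float64(0.09), np.float64(0.026)), (np.float64(0.096), np.float64(0.053)), (np.float64(0.102), np.float64(0.065)), (np.float64(0.108), np.float64(0.063)), (np.float64(0.114), np.float64(0.066))]
wing ((118.28266906738281, 0.23344993591308594), (45.67134094238281, 15.902902603149414), 6.614036560058594)
putty [(0.73, [0.404, 0.447, 0.019]), (0.66, [0.476, -0.166, 0.114])]
lens_cap [(0.74, [0.659, -0.13, 0.01]), (0.53, [0.474, -0.164, 0.109])]
```

View pics/a6.png

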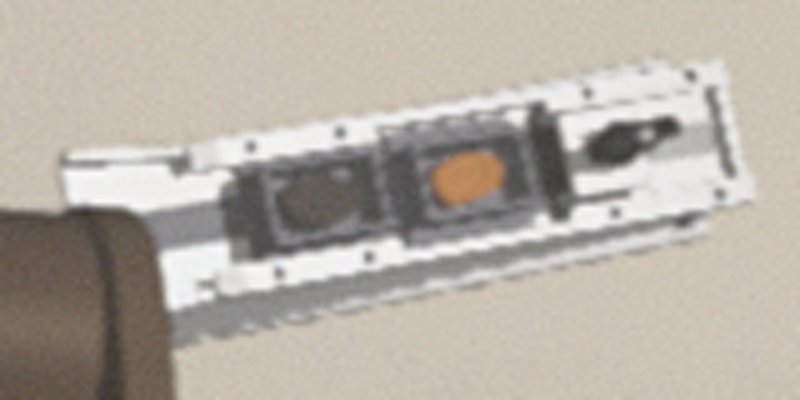

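```bash
python3 -c "
from station import order
print(order.hand_in())"
```

```text
the job is handed in; nothing more can be done
None
```

The end stop is set and locked in the pick-up gap, both carriers are in the rail with noses down the slope, and the job is handed in. It took about 28 s; no verdict was reported.

**What I did**
- **Stop:** I slid it up about 28 mm by its wing. The face now measures about 8 mm inside the lower edge of the gap, which is joint stop ≈ 0.058 m.
- **Knob:** I turned it about 1.40 rad clockwise. The wing now lies about 7° off the rail line (about 1.45 rad). The tool felt about 0.27 N m at the end of the turn.
- **Carriers:** A went in under the upper lips, then B. I let each go there and it ran down by itself.

**Last checks (top camera)**
- **Carrier A:** it rests on the stop, from about x = 8 to 92 mm along the channel, so it lies wholly inside the gap.
- **Carrier B:** it rests against A, with its tail at about x = -78 mm, where a touching carrier should end.
- **Stop after both impacts:** it had not moved measurably.
- **Putty and lens cap:** both are within 2 mm of where they started.

**Oddities**
- **Knob grip width:** the fingers stopped at about 20 mm on the 12 mm wing, and I did not find out why. They may have closed on the knob's hub.
- **Force while gripping:** there was about 7 N of upward force each time the fingers closed on the knob or a carrier, with no visible effect.
- **Stray detections:** when asked for the putty or lens cap, the detector also gave less likely hits on the rail. I took these as false.

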